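# Index the angle jig's swing arm by one hole

## Task

The dark wood block is the next piece for the angle jig, so set the jig's swing arm one hole over, towards the side on which that block stands. Hook a fingertip inside the red pull ring, draw the spring pin up and out of its hole, swing the arm exactly one hole and let the ring back so that the pin goes fully home in the new hole, then move clear. Do not grip or squeeze the ring from outside, do not swing the arm the wrong way or past that hole, and leave everything else on the bench where it stands.

Things in the scene. Friction and masses are not known exactly. Their poses are not given: they have to be found in the camera images.
- jig: Fixed green index disc, 222 mm across, 49 mm high (85 mm with arm and fence). Origin: pivot axis of the arm at bench height; -x points to the middle hole, +y to the left when facing along +x, z up. The bevelled rim has five black, steel-bushed holes, 10.6 mm wide, 15 degrees (0.262 rad) apart, 100 mm from the axis, 31 mm high, sloping down inwards at 30 degrees.
- index_arm (a joint): Angle (rad) of the dark steel swing arm about the vertical pivot. At 0 it points along the jig's -x, pin in the middle hole (always so at the start, give or take 0.015 of play); positive swings the ring end towards the jig's +y. Holes at -0.524, -0.262, 0, 0.262, 0.524; stops at +-0.57. With the pin out it turns freely (0.04 Nm friction) and stays where it is left.
- index_pin (a joint): Travel (m) of the spring index pin, 8 mm thick with a round nose: 0 fully home, nose 11 mm below the rim; clear of the hole from 0.012; stop at 0.017. It slides along the arm, outwards from the pivot and up at 30 degrees above level. Spring 5 N at home, 9 N at the stop. Let go between holes, the nose rests on the rim and drops in when swung over a hole.
- ring: Red pull ring, rigid on the pin's outer end. Origin: its centre, 162 mm from the pivot axis and 67 mm above the bench with the pin home. Opening 44 mm, outside 62 mm, 6 mm thick. Its z axis is the pull direction (outwards and 30 degrees up), its y axis level and crosswise; the ring lies in this y-z plane, so a finger enters from straight above. Clear below it down to the bench.
- ring_outside: Outer edge of the same red ring with its steel neck, the part that is touched when the ring is gripped from outside; origin at the ring's centre.
- block_dark: Dark brown wood block, 70 x 90 x 62 mm high, loose, origin at its underside's centre; stands about 0.22 m to one side of the jig (its +y or -y side). It marks the side to which the arm must go. Not to be moved.
- foam_cube: Off-white foam block, 68 x 82 x 70 mm high, loose, origin at its underside's centre; stands on the other side of the jig. Not to be moved.
- thread_spool: Spool of yellow thread, 42 mm across, 56 mm high, loose, origin at its underside's centre. Bystander.
- jar_red: Small red jar with a stick in its lid, 43 mm across, 100 mm high, loose, origin at its underside's centre. Bystander.
- cork_stub: Cork, 40 mm across, 36 mm high, loose, origin at its underside's centre. Bystander.
- wood_disc: Flat round wood disc, 84 mm across, 22 mm high, loose, origin at its underside's centre. Bystander.

How it is judged:
On the way, in this order (a step that is already met when the one before it is completed fails the run):
1. a fingertip in the ring draws the pin out of the middle hole, the arm still there (value of joint index_pin above 0.008 m and contact force between the fingers and ring above 0.5 N and value of joint index_arm between -0.1 and 0.1 rad), for 0.05 s.
2. the arm is swung more than half-way to the next hole on the dark block's side (((y of block_dark in the frame of jig above 0 m and value of joint index_arm above 0.15708 rad) or (y of block_dark in the frame of jig below 0 m and value of joint index_arm below -0.15708 rad))), for 0.05 s.
At the end, for the whole second after the job is handed in: The arm stands within 0.03 rad of the first hole (0.262 rad) on the dark block's side, at rest, with the pin home to within 2.5 mm, and no loose thing has moved more than 15 mm (value of joint index_pin below 0.0025 m and velocity of joint index_arm between -0.05 and 0.05 rad/s and ((y of block_dark in the frame of jig above 0 m and value of joint index_arm between 0.231799 and 0.291799 rad) or (y of block_dark in the frame of jig below 0 m and value of joint index_arm between -0.291799 and -0.231799 rad)) and distance of each of block_dark, foam_cube, thread_spool, jar_red, cork_stub, wood_disc from where it was at the start of the episode below 0.015 m); the robot touches nothing.
It fails at once if the arm is swung more than half a hole the wrong way ((y of block_dark in the frame of jig above 0 m and value of joint index_arm below -0.1309 rad) or (y of block_dark in the frame of jig below 0 m and value of joint index_arm above 0.1309 rad)).
It fails at once if the arm is swung more than half a hole past the wanted hole ((y of block_dark in the frame of jig above 0 m and value of joint index_arm above 0.392699 rad) or (y of block_dark in the frame of jig below 0 m and value of joint index_arm below -0.392699 rad)).
It fails at once if the ring is gripped or pressed from outside with more than 6 N (contact force between the fingers and ring_outside above 6 N).
It fails at once if a loose thing on the bench is lifted or moved more than 15 mm (distance of any of block_dark, foam_cube, thread_spool, jar_red, cork_stub, wood_disc from where it was at the start of the episode above 0.015 m).
It also fails if it takes over 38 s, if anything falls off the work surface, if the arm or the gripper's body presses on something with over 40 N, if the wrist force passes 120 N, or if a joint passes its speed limit or range.

## Robot

A 6-joint arm with a two-finger parallel gripper is mounted at the origin on a cart in front of the work surface, level with it; the furniture and walls round the work are solid. World frame = base frame: x ahead of the robot, y to its left, z up, the work surface at z = 0. Lengths are in m, angles in rad, forces in N, time in s.
With the tool pointing down it reaches from about 0.35 to 0.975 m from the base axis. Payload 4.9 kg.
Tool frame: the origin (TCP) lies at the very end of the fingers, on their centre line; the grasp point (between the pads) lies 19 mm behind it; z points along the fingers, y is the line along which they close (so a half turn about z gives the same grasp; the last joint's range is limited). The gripper opens to 85 mm and grips with 20 to 120 N. Pads are 22 mm wide; open, the fingers measure 114 mm over their backs; the gripper's body (76 mm by 85 mm) begins 54 mm behind the grasp point. The pads swing forward as they close: fully open they stand 13 mm farther back than shut.
Start: joints at [-1.28, 0.053, 1.613, -0, 1.476, -0.119], TCP at [0.249, -0.573, 0.231] pointing down, gripper open.
Joint ranges: [-3.01, 3.01], [-1.01, 2.22], [0.06, 2.58], [-1.02, 4.17], [0.09, 2.62], [-3.14, 3.14]. Speed limits (rad/s): [2.57, 2.57, 3.14, 3.14, 3.14, 3.14].

## Interface

Orientations are given as a rotation vector (axis times angle).
In Python, from station import get_obs, get_image, finish_job gives the robot as it stands. The module is installed in compiled form; this text tells all that it offers.
- The arm moves only by the tool carry_out, never from a script. Its argument "rows" is a list of rows, each a list of 7 numbers: the turn, a rotation vector about the tool's x, y, z as a fraction of full scale, then the shift along the tool's x, y, z as a fraction of full scale, then the closure, from -1 (fully open) to 1 (shut). A call has 1 to 5 rows; each row is the pose to reach, as a shift and turn from the pose commanded when the call began, along the tool's axes at that moment, turning the shorter way round; what a row does not reach only later rows make up. Full scale, the value 1, is 300 mm for a shift and pi rad for a turn. A row lasts 1/10 s, in which the tool goes at most 50 mm and 8.59 degrees, less where a joint would pass 70% of its speed; a pose out of reach is approached as far as the arm can. A call with a number of a shift or a turn outside -1 to 1 is refused whole. A call with a gripper value outside its range is refused whole. The fingers move at their own pace and stop on an object; "force" is the grip in N (left out, the last holds). Time passes only in rows, so rows that repeat a pose let the fingers close. It gives the time, the measured TCP pose, the force, the opening and the grip force at its end, in the units of the state.
- get_obs(): the state, without advancing time (a new reading comes with each control period).
- get_image(name): name is "scene" or "top" or "wrist"; returns a dict with "img" (400x640x3 uint8, blue, green, red), "mtx" (3x3 intrinsics, pixels), "R" (3x3) and "t" (3): a world point X has camera coordinates R X + t. Camera axes: x right, y down, z forward; pixel columns grow to the right and rows downward; lengths in m; the calibration is good to about 2 mm. A picture is of the moment at which its call begins. There is no depth.
- finish_job(): hands the job in; it is judged then, once.
The state is a dict: "t": time; "q": joint angles; "dq": joint speeds; "effort": joint torques, N m; "tool_pos": TCP position; "tool_rot": TCP orientation; "contact_force": force on the tool from outside, world axes, zero at the start; "wrist_torque": the same for the moment, N m; "opening": finger opening in m; "grip_force": force on a finger pad.
Only numpy, scipy, OpenCV 4.12 (cv2) and the standard library are available. Lean on these libraries where they do the work, as an engineer would, in place of code of your own. Each camera call takes 0.05 s, during which the arm holds its last target. There are 200 camera calls.

## Working session

There is one attempt and no reset: what is moved stays moved. The work goes in short steps, Python scripts to look and compute and a tool call to move; the robot and the scene stay as the last step left them, time stands still between calls to the robot, and variables do not carry over. Pictures are saved under pics/ and viewed, at most 10 in all, crops included, and the job is handed in when it is done.

Besides the shell and the picture viewer there is one more tool, called after ">>>" as name([rows], argument=value, ...), one row to a line, values as JSON. carry_out: Moves the arm, as the interface text tells. Shift numbers are shares of 300 mm and turn numbers shares of pi rad, none past 1 either way. Its arguments: {"type":"object","properties":{"rows":{"type":"array"},"force":{"type":"number"}},"required":["rows"]}

```bash
mkdir -p pics; python3 - <<'E'
from station import *
import cv2,numpy as np,pickle
o=get_obs();print(o['t'],o['tool_pos'],o['tool_rot'],o['opening'])
for n in('scene','top'):
    d=get_image(n);cv2.imwrite(f'pics/{n}0.png',d['img']);pickle.dump(d,open(n+'.pkl','wb'));print(n,d['mtx'].tolist(),(-d['R'].T@d['t']).round(3))
E
```

```text
0.0 [ 0.24885588 -0.57263437  0.23006021] [-3.07387850e+00 -6.38841744e-01  3.21774337e-04] 0.08524640855541157
scene [[493.7410494518953, 0.0, 314.31676577411105], [0.0, 493.7410494518953, 193.78074936479786], [0.0, 0.0, 1.0]] [-0.715  0.957  0.774]
top [[380.3098794358777, 0.0, 312.98459401090304], [0.0, 380.3098794358777, 200.9730594755932], [0.0, 0.0, 1.0]] [ 0.447 -0.023  1.54 ]
```

View pics/top0.png

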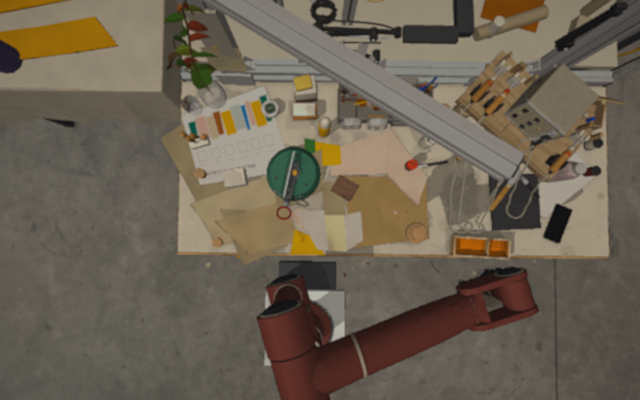

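View pics/scene0.png

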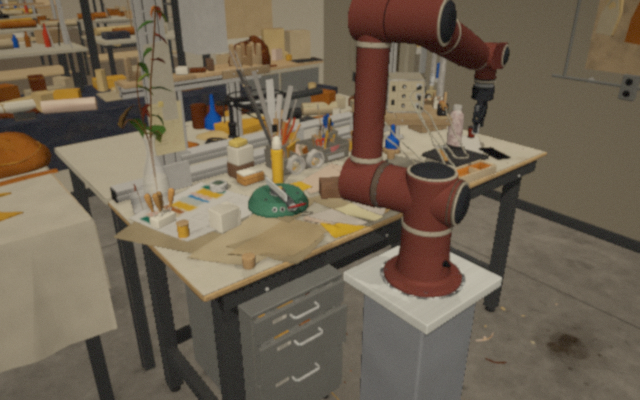

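The top view has the jig at about (294,174), the red ring at (284,212), a brown block at (345,188) on the right and a white block at (235,178) on the left. I'll measure these and take an enlarged crop.

```bash
cat > h.py <<'E'
import numpy as np,cv2
def ray(d,p,z):
    R,t=d['R'],np.ravel(d['t']);c=-R.T@t
    v=R.T@np.linalg.inv(d['mtx'])@np.array([p[0],p[1],1.])
    return c+v*(z-c[2])/v[2]
def proj(d,X):
    q=d['mtx']@(d['R']@np.array(X)+np.ravel(d['t']));return q[:2]/q[2]
E
python3 - <<'E'
from h import *
import pickle
d=pickle.load(open('top.pkl','rb'));im=d['img']
hsv=cv2.cvtColor(im,cv2.COLOR_BGR2HSV)
def blobs(m,x0,x1,y0,y1,z,nm):
    k=np.zeros_like(m);k[y0:y1,x0:x1]=m[y0:y1,x0:x1]
    for c in cv2.findContours(k,cv2.RETR_EXTERNAL,cv2.CHAIN_APPROX_NONE)[0]:
        if len(c)<8: continue
        r=cv2.minAreaRect(c);e=cv2.minEnclosingCircle(c);print(nm,cv2.contourArea(c),np.round(r[0],1),np.round(r[1],1),np.round(e[0],1),round(e[1],1),ray(d,e[0],z).round(4),ray(d,r[0],z).round(4))
red=cv2.inRange(hsv,(0,110,60),(10,255,255))|cv2.inRange(hsv,(170,110,60),(180,255,255))
blobs(red,265,305,195,230,.067,'ring')
g=cv2.inRange(hsv,(60,80,20),(95,255,200));blobs(g,255,325,140,205,.04,'jig')
br=cv2.inRange(hsv,(0,60,30),(20,255,125));blobs(br,325,365,170,205,.062,'dark')
c=im[130:255,180:360];cv2.imwrite('pics/crop.png',cv2.resize(c,None,fx=4.4,fy=4.4,interpolation=cv2.INTER_CUBIC))
E
```

```text
ring 137.5 [283.5 212.5] [13. 13.] [283.5 212.5] 7.4 [0.4595 0.084  0.067 ] [0.4595 0.084  0.067 ]
jig 1460.0 [293.4 172.2] [51.4 49. ] [293.3 172.9] 26.4 [0.6168 0.0495 0.04  ] [0.6195 0.0492 0.04  ]
dark 1.5 [325.5 190. ] [4. 1.] [325.5 190. ] 2.1 [ 0.549  -0.0779  0.062 ] [ 0.549  -0.0779  0.062 ]
dark 467.0 [347.  183.4] [24.3 31.7] [347. 183.] 18.8 [ 0.5773 -0.1614  0.062 ] [ 0.5757 -0.1615  0.062 ]
```

View pics/crop.png

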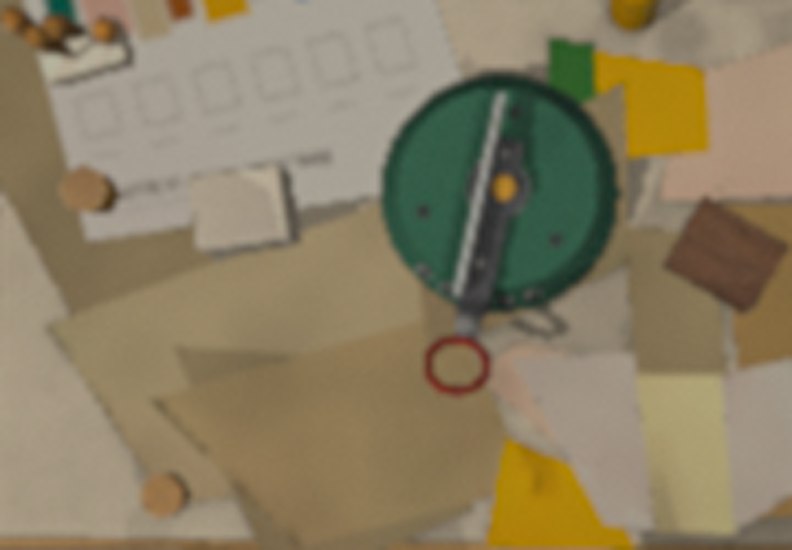

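Dark block is on the jig's -y side (right in the picture), at about (0.576,-0.161); ring at (0.460,0.084), about 160 mm from the pivot, which fits. The arm must swing negative. Now the approach, fingers shut.

```bash
cat >> h.py <<'E'
from scipy.spatial.transform import Rotation as Ro
def target_R(rd):  # rd: outward ring dir xy ; tool y crosswise, z down
    rd=np.array([rd[0],rd[1],0.]);rd/=np.linalg.norm(rd)
    z=np.array([0,0,-1.]);best=[]
    for s in(1,-1):
        y=s*np.cross([0,0,1],rd);best.append(np.column_stack([np.cross(y,z),y,z]))
    return best
def go(o,pos,Rt=None):
    R=Ro.from_rotvec(o['tool_rot']);s=R.inv().apply(np.array(pos)-o['tool_pos'])/.3
    t=np.zeros(3) if Rt is None else (R.inv()*Ro.from_matrix(Rt)).as_rotvec()/np.pi
    return t.round(4),s.round(4)
E
python3 - <<'E'
from h import *;from station import *
import pickle
d=pickle.load(open('top.pkl','rb'))
print(ray(d,(294.8,172.5),.085),ray(d,(293.6,173.2),.035))
o=get_obs();print(Ro.from_rotvec(o['tool_rot']).as_matrix().round(3))
P=np.array([.4595,.084,.2])
for Rt in target_R((-.156,.037)):
    print(go(o,o['tool_pos']+(P-o['tool_pos'])/3,Rt),go(o,P,Rt))
E
```

```text
[0.61332238 0.04155267 0.085     ] [0.61618879 0.0484823  0.035     ]
[[ 0.917  0.398 -0.001]
 [ 0.398 -0.917  0.002]
 [ 0.    -0.002 -1.   ]]
(array([-6.000e-04,  1.000e-04,  2.046e-01]), array([ 0.5054, -0.576 ,  0.0347])) (array([-6.000e-04,  1.000e-04,  2.046e-01]), array([ 1.5161, -1.7279,  0.1041]))
(array([-2.000e-04, -8.000e-04, -7.954e-01]), array([ 0.5054, -0.576 ,  0.0347])) (array([-2.000e-04, -8.000e-04, -7.954e-01]), array([ 1.5161, -1.7279,  0.1041]))
```

>>> carry_out([
  [0,0,0,0.505,-0.576,0,1],
  [0,0,0,0.505,-0.576,0,1],
  [0,0,0,0.505,-0.576,0,1],
  [0,0,0,0.505,-0.576,0,1],
  [0,0,0,0.505,-0.576,0,1],
], force=30)

```text
t: 0.6
tool_pos: [0.3195, -0.3513, 0.2305]
tool_rot: [-3.074, -0.641, -0.0]
contact_force: [0.2, -0.5, 0.3]
opening: 0.0123
grip_force: 0.0
```

>>> carry_out([
  [0,0,0,0.505,-0.576,0,1],
  [0,0,0,0.505,-0.576,0,1],
  [0,0,0,0.505,-0.576,0,1],
  [0,0,0,0.505,-0.576,0,1],
  [0,0,0,0.505,-0.576,0,1],
])

```text
t: 1.1
tool_pos: [0.3893, -0.1326, 0.2309]
tool_rot: [-3.075, -0.643, -0.001]
contact_force: [0.3, -0.4, 0.5]
opening: 0.0
grip_force: 0.0
```

```bash
python3 - <<'E'
from h import *;from station import *
o=get_obs();print(o['t'],o['tool_pos'],o['opening'])
print(go(o,[.44,.07,.22],target_R((-.156,.037))[0]))
E
```

```text
1.1 [ 0.38934671 -0.13260152  0.23093781] 4.6274261708089855e-05
(array([-2.000e-04, -1.000e-04,  2.053e-01]), array([ 0.4252, -0.5512,  0.0369]))
```

>>> carry_out([
  [0,0,0.205,0.425,-0.551,0.035,1],
  [0,0,0.205,0.425,-0.551,0.035,1],
  [0,0,0.205,0.425,-0.551,0.035,1],
  [0,0,0.205,0.425,-0.551,0.035,1],
  [0,0,0.205,0.425,-0.551,0.035,1],
])

```text
t: 1.6
tool_pos: [0.4389, 0.0619, 0.2208]
tool_rot: [3.124, -0.33, -0.0]
contact_force: [1.4, -0.2, 0.1]
opening: -0.0002
grip_force: 0.0
```

```bash
python3 - <<'E'
from station import *
import cv2,pickle
print(get_obs()['tool_pos'],get_obs()['tool_rot'])
d=get_image('wrist');cv2.imwrite('pics/w1.png',d['img']);pickle.dump(d,open('w1.pkl','wb'));print(-d['R'].T@d['t'])
E
```

```text
[0.43893709 0.06192532 0.22079845] [ 3.12410074e+00 -3.30352685e-01 -8.43907405e-05]
[0.51463627 0.04609103 0.3631626 ]
```

View pics/w1.png

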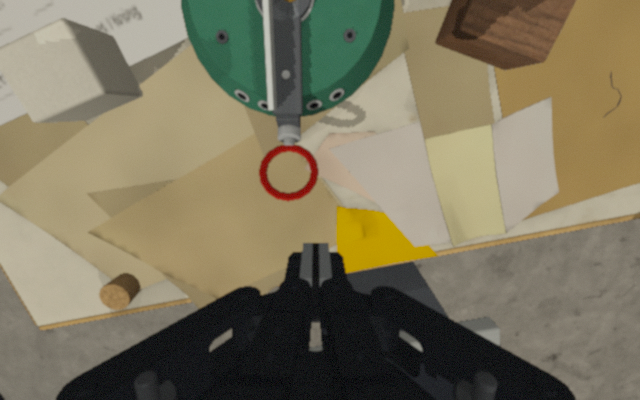

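The wrist view shows the ring at (289,172), the arm running up from it at about x=288, the dark block upper right, and the shut fingertips at (316,245). I'll refine the ring centre and the arm direction.

```bash
python3 - <<'E'
from h import *;from station import *
import pickle
d=pickle.load(open('w1.pkl','rb'));hsv=cv2.cvtColor(d['img'],cv2.COLOR_BGR2HSV)
red=cv2.inRange(hsv,(0,130,60),(8,255,255))|cv2.inRange(hsv,(170,130,60),(180,255,255));red[:, :250]=0;red[:,330:]=0;red[:135]=0;red[210:]=0
c=max(cv2.findContours(red,cv2.RETR_EXTERNAL,cv2.CHAIN_APPROX_NONE)[0],key=len)
e=cv2.fitEllipse(c);P=ray(d,e[0],.067);print(e,P)
print('size',np.linalg.norm(ray(d,(e[0][0]-e[1][1]/2,e[0][1]),.067)-ray(d,(e[0][0]+e[1][1]/2,e[0][1]),.067)))
for a,z in(((245,95),.031),((264,104.5),.031),((314,104.5),.031),((337,95),.031)):print(ray(d,a,z))
hs=np.array([ray(d,a,.031) for a in((245,95),(264,104.5),(314,104.5),(337,95))])
mid=(hs[0]+hs[3])/2; m2=(hs[1]+hs[2])/2;print('mids',mid,m2,'chords',np.linalg.norm(hs[0]-hs[3]),np.linalg.norm(hs[1]-hs[2]))
ch=hs[3]-hs[0];print('perp',np.degrees(np.arctan2(ch[0],-ch[1])))
o=get_obs();print('tip px',proj(d,o['tool_pos']),d['mtx'][0,0])
E
```

```text
((288.1945495605469, 172.2322540283203), (54.50425338745117, 57.42070388793945), 79.96190643310547) [0.4598344  0.08607015 0.067     ]
size 0.058786986647734824
[0.54391098 0.11618274 0.031     ]
[0.53042036 0.09891865 0.031     ]
[0.51923512 0.04645222 0.031     ]
[0.52351807 0.02052455 0.031     ]
mids [0.53371453 0.06835364 0.031     ] [0.52482774 0.07268544 0.031     ] chords 0.0978077758047064 0.0536454674536932
perp -12.0344543591811
tip px [307.33282421 259.52945943] 294.10119361636436
```

```bash
python3 - <<'E'
from h import *;from station import *
o=get_obs();Rt=target_R((-.978,.208))[0]
print(o['tool_pos'],o['contact_force'],go(o,[.4597,.085,.11],Rt))
E
```

```text
[0.439213   0.0665518  0.22036897] [-2.59638685  2.53159997 -0.65392246] (array([-0.0014,  0.0004, -0.0008]), array([ 0.0543, -0.0729,  0.3681]))
```

>>> carry_out([
  [0,0,0,0.055,-0.065,0.365,1],
  [0,0,0,0.055,-0.065,0.365,1],
  [0,0,0,0.055,-0.065,0.365,1],
  [0,0,0,0.055,-0.065,0.365,1],
  [0,0,0,0.055,-0.065,0.365,1],
])

```text
t: 2.15
tool_pos: [0.4602, 0.0755, 0.1134]
tool_rot: [-3.125, 0.323, -0.003]
contact_force: [0.2, -0.5, 0.2]
opening: -0.0001
grip_force: 0.0
```

```bash
python3 - <<'E'
from h import *;from station import *
import pickle
d=get_image('wrist');cv2.imwrite('pics/w2.png',d['img'])
o=get_obs();Rt=target_R((-.978,.208))[0]
print(o['tool_pos'],o['contact_force'],go(o,[.4597,.085,.05],Rt))
hsv=cv2.cvtColor(d['img'],cv2.COLOR_BGR2HSV)
print('tip px',proj(d,o['tool_pos']),'ring px',proj(d,[.4597,.085,.067]))
d=get_image('wrist');print('tip px',proj(d,get_obs()['tool_pos']))
E
```

```text
[0.46080939 0.07550083 0.11432892] [0.36995786 0.2076529  0.01671032] (array([-0.0002, -0.0013,  0.0011]), array([-0.011 , -0.0301,  0.2144]))
tip px [315.60283301 258.50351058] ring px [302.4645453  229.41241554]
tip px [315.70005156 258.69611133]
```

View pics/w2.png

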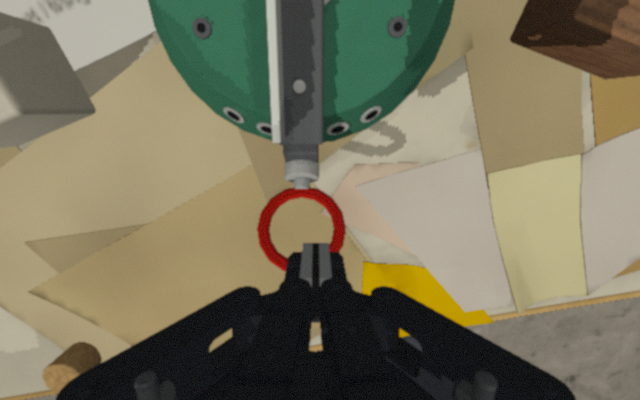

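The ring centre appears at about (301,229), matching the predicted (302,229); the fingertips are ~10 mm to the right of it and narrow enough to fit. Shifting over and going down.

>>> carry_out([
  [0,0,0,-0.011,-0.03,0,1],
  [0,0,0,-0.011,-0.03,0.03,1],
  [0,0,0,-0.011,-0.03,0.09,1],
  [0,0,0,-0.011,-0.03,0.15,1],
  [0,0,0,-0.011,-0.03,0.212,1],
])

```text
t: 2.75
tool_pos: [0.458, 0.0855, 0.0476]
tool_rot: [-3.125, 0.322, -0.002]
contact_force: [1.0, 1.0, -0.3]
opening: -0.0
grip_force: 0.0
```

```bash
python3 - <<'E'
from h import *;from station import *
d=get_image('wrist');cv2.imwrite('pics/w3.png',d['img'])
o=get_obs();u=np.array([-.978*.866,.208*.866,.5])
print(o['tool_pos'],o['contact_force'],go(o,o['tool_pos']+.01*u),Ro.from_rotvec(o['tool_rot']).as_matrix().round(3))
E
```

```text
[0.45532383 0.08534889 0.04420045] [-2.33528261 -0.49109459 -1.35681834] (array([0., 0., 0.]), array([-0.0289, -0.0001, -0.0165])) [[ 0.979 -0.204 -0.005]
 [-0.204 -0.979 -0.   ]
 [-0.005  0.001 -1.   ]]
```

View pics/w3.png

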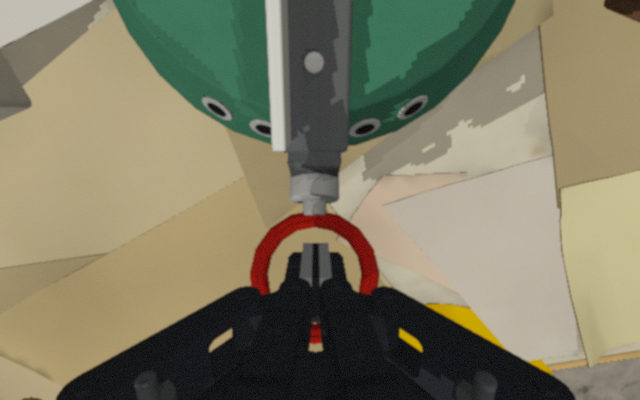

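Both fingertips are inside the ring, centred across it (ring 251–378 px, fingers at 316). Pulling along the pin axis.

>>> carry_out([
  [0,0,0,-0.01,0,-0.006,1],
  [0,0,0,-0.02,0,-0.012,1],
  [0,0,0,-0.03,0,-0.017,1],
  [0,0,0,-0.03,0,-0.017,1],
])

```text
t: 3.2
tool_pos: [0.4506, 0.0872, 0.0549]
tool_rot: [-3.125, 0.322, -0.008]
contact_force: [5.1, -0.4, -3.1]
opening: 0.0002
grip_force: 2.8
```

>>> carry_out([
  [0,0,0,-0.01,0,-0.006,1],
  [0,0,0,-0.02,0,-0.012,1],
  [0,0,0,-0.02,0,-0.012,1],
])

```text
t: 3.5
tool_pos: [0.4449, 0.0883, 0.0583]
tool_rot: [-3.125, 0.323, -0.008]
contact_force: [6.0, -1.0, -4.4]
opening: 0.0002
grip_force: 3.3
```

>>> carry_out([
  [0,0,0,-0.008,0,-0.005,1],
  [0,0,0,-0.016,0,-0.009,1],
  [0,0,0,-0.016,0,-0.009,1],
])

```text
t: 3.8
tool_pos: [0.4404, 0.0892, 0.0609]
tool_rot: [-3.125, 0.323, -0.009]
contact_force: [6.6, -0.6, -3.6]
opening: -0.0001
grip_force: 3.8
```

```bash
python3 - <<'E'
from h import *;from station import *
d=get_image('wrist');cv2.imwrite('pics/w4.png',d['img'])
o=get_obs();u=np.array([-.978*.866,.208*.866,.5]);print(o['t'],o['tool_pos'],o['contact_force'],o['contact_force']@u)
hsv=cv2.cvtColor(d['img'],cv2.COLOR_BGR2HSV)
red=cv2.inRange(hsv,(0,130,60),(8,255,255))|cv2.inRange(hsv,(170,130,60),(180,255,255));red[:, :220]=0;red[:,420:]=0;red[310:]=0
ys,xs=np.nonzero(red);print('ring px',xs.min(),xs.max(),ys.min())
for t in(0,.008,.012,.015,.017):
    c=np.array([.4597,.085,.067])+t*u; print(t,proj(d,c-.031*u))
E
```

```text
3.85 [0.4404304  0.08917417 0.0608687 ] [ 6.80226658 -1.4632523  -4.57178975] -8.310633665894333
ring px 252 376 199
0 [316.29842528 170.35698898]
0.008 [316.24522619 185.03226484]
0.012 [316.218157   192.49945767]
0.015 [316.19764508 198.15778905]
0.017 [316.18386912 201.95796695]
```

View pics/w4.png

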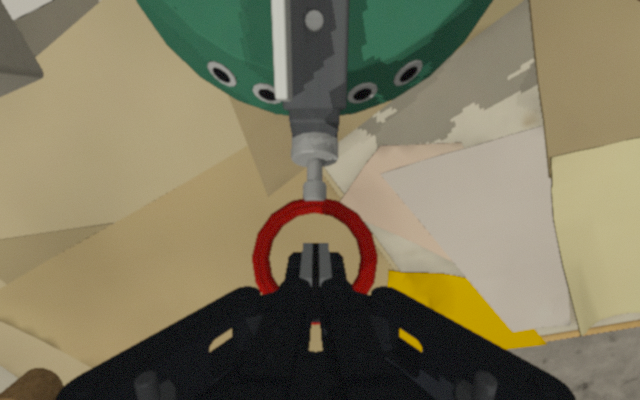

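The ring has come out to row 199, which is about 15 mm of travel (8.3 N agrees); the pin is clear. Now I work out the swing about the pivot.

```bash
python3 - <<'E'
from h import *;from station import *
o=get_obs();C=np.array([.4597,.085,0])+.162*np.array([.978,-.208,0]);C[2]=o['tool_pos'][2];print(C)
for a in(3,6,9,12,15):
    Z=Ro.from_euler('z',a,degrees=True)
    print(a,go(o,C+Z.apply(o['tool_pos']-C),(Z*Ro.from_rotvec(o['tool_rot'])).as_matrix()))
E
```

```text
[0.618136  0.051304  0.0608687]
3 (array([ 0.0001, -0.    , -0.0167]), array([ 0.0007,  0.0317, -0.    ]))
6 (array([ 0.0002, -0.    , -0.0333]), array([ 0.003 ,  0.0633, -0.    ]))
9 (array([ 0.0003, -0.    , -0.05  ]), array([ 0.0071,  0.0948, -0.    ]))
12 (array([ 0.0004, -0.    , -0.0667]), array([ 0.0127,  0.126 , -0.    ]))
15 (array([ 0.0005, -0.0001, -0.0833]), array([ 0.02  ,  0.1568, -0.    ]))
```

>>> carry_out([
  [0,0,-0.0167,0.001,0.032,0,1],
  [0,0,-0.033,0.003,0.063,0,1],
  [0,0,-0.05,0.007,0.095,0,1],
  [0,0,-0.067,0.013,0.126,0,1],
  [0,0,-0.083,0.02,0.157,0,1],
])

```text
t: 4.35
tool_pos: [0.4368, 0.0418, 0.0609]
tool_rot: [-3.14, -0.089, -0.01]
contact_force: [7.6, 1.5, -4.2]
opening: 0.0
grip_force: 4.0
```

>>> carry_out([
  [0,0,0,0,0,0,1],
  [0,0,0,0,0,0,1],
])

```text
t: 4.55
tool_pos: [0.4369, 0.0419, 0.0609]
tool_rot: [-3.14, -0.085, -0.01]
contact_force: [7.9, -0.6, -4.9]
opening: 0.0002
grip_force: 3.9
```

```bash
cat > m.py <<'E'
from h import *;from station import *
import sys
d=get_image('wrist');cv2.imwrite('pics/%s.png'%sys.argv[1],d['img'])
o=get_obs();C=np.array([.6181,.0513])
a=np.radians(15);r=Ro.from_euler('z',15,degrees=True).apply([-.978,.208,0]);u=r*.866+[0,0,.5]
v=o['tool_pos'][:2]-C;b=np.degrees(np.arctan2(v[1],v[0]))%360
print(o['t'],o['tool_pos'],o['contact_force'],o['contact_force']@u,'tool swing deg',b-(np.degrees(np.arctan2(.208,-.978))%360),'rad',np.linalg.norm(v))
hsv=cv2.cvtColor(d['img'],cv2.COLOR_BGR2HSV)
red=cv2.inRange(hsv,(0,130,60),(8,255,255))|cv2.inRange(hsv,(170,130,60),(180,255,255));red[:, :220]=0;red[:,420:]=0;red[310:]=0
ys,xs=np.nonzero(red);print('ring px',xs.min(),xs.max(),ys.min())
for t in(0,.004,.012,.016):
    c=np.array([*C,.067])+.162*r+t*u; print(t,proj(d,c-.031*u),proj(d,c))
# ring centre angle from mid column
q=ray(d,((xs.min()+xs.max())/2,ys.min()+.0),.06)[:2]-C
print('ring swing',np.degrees(np.arctan2(q[1],q[0]))%360-np.degrees(np.arctan2(.208,-.978))%360)
print('pull 1cm / home',go(o,o['tool_pos']+.01*u),'to-centre',go(o,[*(C+.162*r[:2]),.05]))
E
python3 m.py w5
```

```text
4.6 [0.43690934 0.04196463 0.06092251] [ 8.41222889  0.34019277 -4.48174522] -9.530389025422632 tool swing deg 14.956113797707303 rad 0.18143098695673246
ring px 252 376 200
0 [315.68937128 171.03643064] [315.57144953 229.85011265]
0.004 [315.67475353 178.32705587] [315.55542205 237.84384672]
0.012 [315.6450014  193.16598813] [315.52277351 254.12736301]
0.016 [315.62986088 200.71734901] [315.50614508 262.42082266]
ring swing 14.677885662664153
pull 1cm / home (array([0., 0., 0.]), array([-0.0288, -0.0001, -0.0168])) to-centre (array([0., 0., 0.]), array([0.0646, 0.0006, 0.0368]))
```

View pics/w5.png

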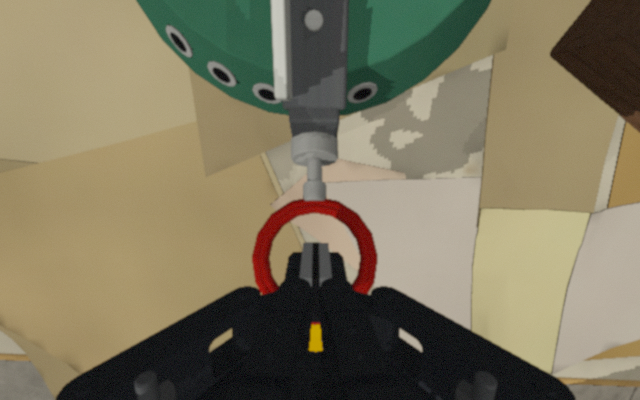

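Now three holes show on the left and one on the right, and hole positions match the earlier picture, so the arm stands one hole over. Letting the ring back along the pin axis.

>>> carry_out([
  [0,0,0,0.012,0,0.007,1],
  [0,0,0,0.024,0,0.014,1],
  [0,0,0,0.036,0,0.021,1],
  [0,0,0,0.048,0,0.028,1],
  [0,0,0,0.06,0,0.034,1],
])

```text
t: 5.1
tool_pos: [0.4528, 0.0432, 0.0499]
tool_rot: [-3.14, -0.086, 0.001]
contact_force: [-0.4, -0.1, -1.2]
opening: 0.0001
grip_force: 0.0
```

>>> carry_out([
  [0,0,0,0.008,0,0,1],
  [0,0,0,0.008,0,0,1],
])

```text
t: 5.3
tool_pos: [0.455, 0.0433, 0.0494]
tool_rot: [-3.14, -0.086, 0.001]
contact_force: [0.4, -0.5, -0.1]
opening: -0.0006
grip_force: 0.0
```

```bash
python3 m.py w6
```

```text
5.35 [0.45485826 0.04322844 0.04928542] [0.06861834 0.7493736  0.54453231] 0.1790475631219025 tool swing deg 14.837416326959072 rad 0.1634411728347583
ring px 251 377 213
0 [316.51029815 211.00229336] [316.36991748 274.226287  ]
0.004 [316.49290242 218.83690345] [316.35082887 282.82332749]
0.012 [316.45749082 234.78541244] [316.31193832 300.33866904]
0.016 [316.43946755 242.90264987] [316.29212745 309.26099688]
ring swing 14.468480882090631
pull 1cm / home (array([0., 0., 0.]), array([-0.0289, -0.0001, -0.0166])) to-centre (array([0., 0., 0.]), array([ 0.0049,  0.0016, -0.0024]))
```

View pics/w6.png

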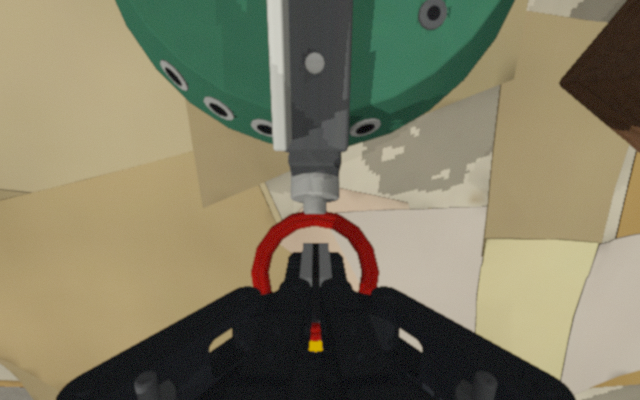

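The neck is short again, ring edge at row 213 (211 expected at home), and there is no contact force: the pin is home. Rising straight up.

>>> carry_out([
  [0,0,0,0,0,-0.06,1],
  [0,0,0,0,0,-0.15,1],
  [0,0,0,0,0,-0.3,1],
  [0,0,0,0,0,-0.4,1],
  [0,0,0,0,0,-0.4,1],
])

```text
t: 5.85
tool_pos: [0.4581, 0.043, 0.1752]
tool_rot: [3.139, 0.086, 0.016]
contact_force: [0.5, -0.5, 0.1]
opening: 0.0002
grip_force: 0.0
```

>>> carry_out([
  [0,0,0,0,0,0,1],
  [0,0,0,0,0,0,1],
])

```text
t: 6.05
tool_pos: [0.4539, 0.0433, 0.1676]
tool_rot: [-3.14, -0.086, 0.005]
contact_force: [-0.3, -0.2, -0.1]
opening: 0.0
grip_force: 0.0
```

```bash
python3 m.py w7
```

```text
6.1 [0.45379356 0.04326131 0.16729932] [ 0.51808173 -0.76433173 -0.61610982] -0.7214850871278236 tool swing deg 14.807669647721951 rad 0.16450297172047337
ring px 280 349 167
0 [316.10964681 165.37982523] [316.01843699 199.46048401]
0.004 [316.09814002 169.67935329] [316.00631915 203.98832887]
0.012 [316.07489703 178.36412495] [315.98183551 213.13667175]
0.016 [316.0631593  182.74994004] [315.96946801 217.7578039 ]
ring swing 14.404091668777227
pull 1cm / home (array([0., 0., 0.]), array([-0.0289, -0.0001, -0.0166])) to-centre (array([0., 0., 0.]), array([0.0098, 0.002 , 0.391 ]))
```

View pics/w7.png

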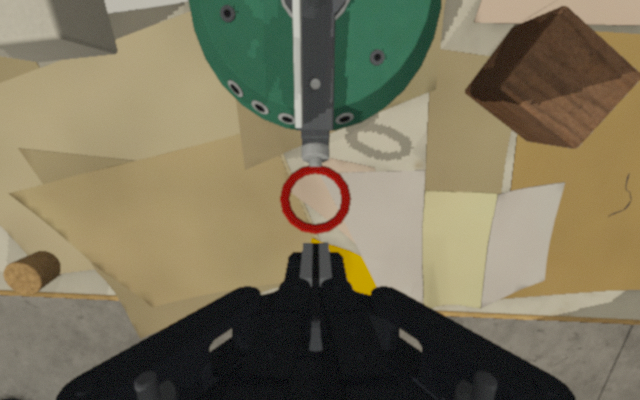

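The fingers are clear of the ring (ring at (315,199)), the pin is home, the arm stands about 14.5° over towards the dark block, and nothing else in view was disturbed.

```bash
python3 -c "from station import *;print(finish_job())"
```

```text
the job is handed in; nothing more can be done
None
```

The swing arm is set one hole over towards the dark block (jig -y side), with the pin home and the gripper clear; I handed the job in at about 6 s, and the hand-in gave no verdict.

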